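# Select the red channel on the bench tester

## Robot

A 6-joint arm with a two-finger parallel gripper is mounted at the origin on the work surface. World frame = base frame: x ahead of the robot, y to its left, z up, the work surface at z = 0. Lengths are in m, angles in rad, forces in N, time in s.
With the tool pointing down it reaches from about 0.425 to 0.95 m from the base axis. Payload 14.7 kg.
Tool frame: the origin (TCP) lies at the very end of the fingers, on their centre line; the grasp point (between the pads) lies env.grasp_offset behind it (env.grasp_offset is the distance from the TCP to the grasp point, in m); z points along the fingers, y is the direction in which the jaws open and shut (so a half turn about z gives the same grasp; the last joint's range is limited). The gripper opens to 85 mm and grips with 20 to 120 N. Pads are 22 mm wide; open, the fingers measure 114 mm over their backs; the gripper's body (76 mm by 85 mm) begins 54 mm behind the grasp point. The pads swing forward as they close: fully open they stand 13 mm farther back than shut.
Start: joints at [1.125, 0.48, 1.596, -0, 1.065, -0.047], TCP at [0.252, 0.599, 0.231] pointing down, gripper open.
Joint ranges: [-2.75, 2.75], [-0.82, 2.05], [0.23, 2.67], [-1.56, 4.7], [0.09, 2.69], [-2.92, 2.92]. Speed limits (rad/s): [1.89, 1.89, 2.39, 3.01, 3.01, 3.01].

## Interface

Orientations are given as a unit quaternion [x, y, z, w].
In Python, from bench import env gives the robot as it stands.
- The arm moves only by the tool step_arm, never from a script. Its argument "steps" is a list of rows, each a list of 3 entries, a list of its own where there are three numbers: the finger opening in cm, from 0 to 8.54, then the shift along the tool's x, y, z in cm, then the turn, a rotation vector about the tool's x, y, z in rad. In form: [[jaw, [dx, dy, dz], [rx, ry, rz]], ...]. A call has 1 to 5 rows; each row shifts and turns the pose as measured when the row begins, along the tool's axes as they then stand; what a row does not reach is not made up. A row lasts 1/12 s, in which the tool goes at most 41.7 mm and 7.16 degrees, less where a joint would pass 70% of its speed; a pose out of reach is approached as far as the arm can. A call with a gripper value outside its range is refused whole. The fingers move at their own pace and stop on an object; "force" is the grip in N (left out, the last holds). Time passes only in rows, so rows that do not move let the fingers close. It gives the time, the measured TCP pose, the force and the opening at its end, in the units of the state.
- env.state(): the state, without advancing time (a new reading comes with each control period).
- env.grab_frame(name): name is "scene" or "side" or "wrist"; returns (picture, depth): 384x512x3 uint8, red, green, blue; 384x512 float32, m along the optical axis (not along the pixel's ray), 0 where there is no reading.
- env.get_calibration(name): a dict with "intrinsics" (3x3 intrinsics, pixels), "R" (3x3) and "t" (3): a world point X has camera coordinates R X + t; the wrist camera has in their place "hand_eye" (4x4, takes a point from camera to tool coordinates, whose origin is the TCP and whose axes are the flange's). Camera axes: x right, y down, z forward; pixel columns grow to the right and rows downward; lengths in m; the calibration is good to about 2 mm. A picture is of the moment at which its call begins: read the wrist's pose just before it. get_calibration takes no time and is no camera call.
- env.sign_off(): hands the job in, once; it reports no verdict.
The state is a dict: "time_s": time; "q": joint angles; "qvel": joint speeds; "effort": joint torques, N m; "eef_pos": TCP position; "tool_rot": TCP orientation; "force": force on the tool from outside, world axes, zero at the start; "ft_torque": the same for the moment, N m; "gripper_width": finger opening in m.
Only numpy, scipy, OpenCV 4.12 (cv2) and the standard library are available. Lean on these libraries where they do the work, as an engineer would, in place of code of your own. Each camera call takes 0.05 s, during which the arm holds its last target. There are 200 camera calls.

## Task

On the grey bench tester, flick the lugs at the edge of the channel wheel with a fingertip to turn it anticlockwise (seen from above), click by click, until the red dot has clicked in at the black pointer, without going a click past it. Then press the green start button fully down and let it go. Nothing is to be picked up or moved: leave the tester standing where it is and do not disturb the other things.

Things in the scene. Friction and masses are not known exactly. Their poses are not given: they have to be found in the camera images.
- tester: bench tester: light grey flat case standing loose on rubber feet, 4 kg, 220 mm (x) by 240 mm (y), flat top panel 60 mm above the table. Origin at the centre of its underside, z up; its front (-x, the row of coloured sockets) faces roughly the robot. A black pointer lies on the panel just beyond (+x of) the wheel, in line with its hub.
- wheel_hub (a point): fixed point of the tester's panel on the channel wheel's vertical axis, at panel height, 30 mm in front (-x) and 35 mm left (+y) of the panel's middle; its axes are the tester's. The wheel is a dark disc 84 mm across, 4 to 16 mm above the panel, with eight light grey lugs on its edge standing out radially to 62 mm from the axis, each 6 mm thick, from 4 to 22 mm above the panel.
- wheel_front (a point): fixed point at panel height, 60 mm in front (-x) of the hub, where lug tips pass; its axes are the tester's. At every rest the middle of a gap is here, with one lug 22.5 degrees round the axis to the left (+y) and one to the right; the others follow every 45 degrees. Turning anticlockwise, lugs pass here towards the right (-y). Nothing stands on the panel in front of or beside this part of the wheel.
- channel_wheel (a joint): wheel angle, rad, growing anticlockwise from above. It rests every 45 degrees (0.785): 0 = red dot at the pointer, -0.785 = one click short, and so on; starts 2 to 5 clicks short, stops at -4.2, 1.25. A spring pulls it into the nearest rest: push a lug on by 35 to 55 degrees (under 23 it falls back, over 67 it runs on to a second click). The push takes about 4 N at the lugs, best 8 to 14 mm in from the tip; hit fast it coasts.
- red_dot (a point): red dot, 19 mm across, on top of the channel wheel, 31 mm from its axis, 17 mm above the panel. Seven dots of other colours are spaced evenly round the wheel, each in line with a gap between lugs; clockwise from above the order is red, yellow, green, cyan, blue, purple, white, grey.
- start (a joint): travel of the green start button, 0 m when up, 0.006 m when fully down; it springs back up when let go. Fully down takes 5 N.
- start_top (a point): centre of the top face of the green start button (26 mm across, in a black round housing 42 mm across), about 82 mm above the table when up, at the far right corner of the tester's panel, 68 mm beyond (+x) and 75 mm right (-y) of its middle; pressed straight down.
- standoff: brass spool-shaped standoff, 24 mm across, 40 mm tall, standing upright on the far left corner of the tester's panel; origin at the centre of its underside. Bystander.
- cell: blue round battery cell, 26 mm across, 65 mm tall, standing upright on the table beside the tester's right side; origin at the centre of its underside. Bystander.
- screwdriver: orange-handled screwdriver lying on the table to the right of the tester; origin at its middle. Bystander.
- parts_bin: open yellow parts bin, 80 x 110 x 50 mm, behind the tester; origin at the centre of its underside. Bystander.
- mug: white mug, 80 mm across, 90 mm tall, on the table to the left of the tester; origin at the centre of its underside. Bystander.
- wrench: steel wrench lying on the table to the left of the tester; origin at its middle. Bystander.
- carton: small cardboard carton, 80 x 70 x 55 mm, behind the tester; origin at the centre of its underside. Bystander.

How it is judged:
By the outcome, as a careful person would: the job done as asked, in the order asked, and still so for the second after the job is handed in, with the robot touching nothing.
It also fails if it takes over 64 s, if anything falls off the work surface, if the arm or the gripper's body presses on something with over 40 N, if the wrist force passes 120 N, or if a joint passes its speed limit or range.

## Working session

There is one attempt and no reset: what is moved stays moved. The work goes in short steps, Python scripts to look and compute and a tool call to move; the robot and the scene stay as the last step left them, time stands still between calls to the robot, and variables do not carry over. Pictures are saved under pics/ and viewed, about 8 in all and at most 12, crops included, and the job is handed in when it is done.

Besides the shell and the picture viewer there is one more tool, called after "Emit:" as a command line: name --argument value ..., lists and objects as JSON in quotes. step_arm: Moves the arm, as the interface text tells. Its arguments: {"type":"object","properties":{"steps":{"type":"array"},"force":{"type":"number"}},"required":["steps"]}

```bash
mkdir -p pics; python3 - <<'E'
from bench import env
import cv2,numpy as np
s=env.state();print(s)
ims=[]
for n in("scene","side"):
    p,d=env.grab_frame(n);np.savez(f"pics/{n}0.npz",p=p,d=d)
    c=env.get_calibration(n);print(n,c)
    cv2.imwrite(f"pics/{n}0.png",p[:,:,::-1])
    ims.append(p[:,:,::-1])
print(env.get_calibration("wrist"),env.grasp_offset)
E
```

```text
{'time_s': 0.0, 'q': array([ 1.12538319e+00,  4.80849116e-01,  1.59685568e+00,  1.32273336e-05,
        1.06507297e+00, -4.66124064e-02]), 'qvel': array([ 3.87002480e-05,  8.39734828e-04, -1.56141252e-03,  1.19547459e-03,
        7.45419203e-04, -9.51009832e-04]), 'effort': array([ 2.58969572e-03, -9.50649118e+01, -4.30186486e+01,  1.79196181e-04,
        1.22707264e-02, -4.19225239e-05]), 'eef_pos': array([0.25221797, 0.59864357, 0.23066795]), 'tool_rot': array([ 1.98084722e-01,  9.80184723e-01, -5.73306428e-04, -1.49920134e-04]), 'force': array([0.70266416, 1.15616532, 0.29509708]), 'ft_torque': array([ 0.02015674,  0.03921389, -0.0065001 ]), 'gripper_width': 0.08549413058428189}
scene {'intrinsics': array([[396.31416436,   0.        , 247.76216624],
       [  0.        , 396.31416436, 189.61683593],
       [  0.        ,   0.        ,   1.        ]]), 'R': array([[ 0.32880909,  0.94438118, -0.00536331],
       [ 0.61321809, -0.2178188 , -0.75928818],
       [-0.7182257 ,  0.24637198, -0.65073242]]), 't': array([-0.29416315, -0.29347363,  1.50130941])}
side {'intrinsics': array([[4
[... 180 characters left out ...]
3  , -0.01209848],
       [-0.31298537, -0.46595941, -0.82760014],
       [ 0.44346229,  0.69886305, -0.5611877 ]]), 't': array([-0.47279831,  0.29582578,  0.81192106])}
{'intrinsics': array([[282.13868292,   0.        , 254.20069687],
       [  0.        , 282.13868292, 190.04947203],
       [  0.        ,   0.        ,   1.        ]]), 'hand_eye': array([[ 2.58178778e-04, -9.63160150e-01, -2.68928351e-01,
         6.82107982e-02],
       [ 9.99999580e-01,  1.22186230e-05,  9.16267022e-04,
         6.69704024e-04],
       [-8.79225948e-04, -2.68928475e-01,  9.63159749e-01,
        -1.44085265e-01],
       [ 0.00000000e+00,  0.00000000e+00,  0.00000000e+00,
         1.00000000e+00]])} 0.0187
```

View pics/scene0.png

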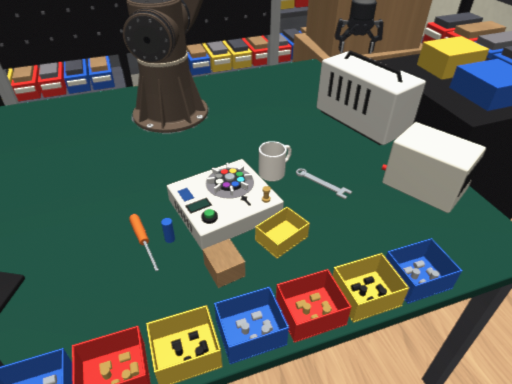

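View pics/side0.png

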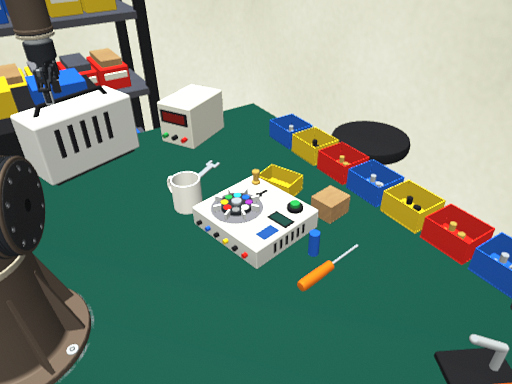

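The scene view shows the tester, with the button near (209,215) and the wheel near (230,180). In the side view they are near (295,207) and (237,203). Next I'll measure these by colour and zoom in.

```bash
cat > h.py <<'E'
from bench import env
import cv2,numpy as np
from scipy.spatial.transform import Rotation as Ro
def ray(n,uv,z,st=None):
    c=env.get_calibration(n);K=c["intrinsics"]
    d=np.linalg.inv(K)@[uv[0],uv[1],1]
    if n=="wrist":
        H=c["hand_eye"];R=Ro.from_quat(st["tool_rot"]).as_matrix()
        d=R@H[:3,:3]@d;o=R@H[:3,3]+st["eef_pos"]
    else:
        d=c["R"].T@d;o=-c["R"].T@c["t"]
    return o+d*(z-o[2])/d[2]
def blobs(p,lo,hi,amin=6):
    h=cv2.cvtColor(p,cv2.COLOR_RGB2HSV);m=cv2.inRange(h,lo,hi)
    n,l,s,c=cv2.connectedComponentsWithStats(m)
    return [(c[i].round(1),s[i,4]) for i in range(1,n) if s[i,4]>=amin]
E
python3 - <<'E'
from h import *
out=[]
for n,(u,v) in (("scene",(225,195)),("side",(255,215))):
    p=np.load(f"pics/{n}0.npz")["p"]
    for nm,lo,hi,z in (("green",(50,120,60),(75,255,255),.082),("red",(0,150,90),(6,255,255),.077),("brass",(12,120,80),(24,255,255),.08)):
        for c,a in blobs(p,lo,hi):
            if abs(c[0]-u)<75 and abs(c[1]-v)<60: print(n,nm,c,a,ray(n,c,z).round(4))
    out.append(cv2.resize(p[v-50:v+50,u-65:u+65,::-1],None,fx=6,fy=6,interpolation=cv2.INTER_CUBIC)[:, :])
o=np.vstack(out);cv2.imwrite("pics/z0.png",cv2.resize(o,(400*130//100,800))[:, :]);
cv2.imwrite("pics/z0.png",cv2.resize(np.hstack(out),(800,308)))
E
```

```text
scene green [239.1 173.6] 25 [0.5435 0.0977 0.082 ]
scene green [208.9 213.6] 73 [ 0.6679 -0.0206  0.082 ]
scene red [224.1 171.3] 25 [0.5138 0.0636 0.077 ]
scene brass [234.8 171. ] 6 [0.5261 0.0909 0.08  ]
scene brass [266.1 193.9] 78 [0.6445 0.1375 0.08  ]
scene brass [281.3 231.9] 1118 [0.7809 0.1224 0.08  ]
side green [228.4 196.7] 31 [0.533  0.0894 0.082 ]
side green [294.6 204. ] 73 [ 0.6539 -0.0295  0.082 ]
side red [226.7 206.8] 29 [0.5113 0.0601 0.077 ]
side red [244.3 254.7] 26 [ 0.4582 -0.111   0.077 ]
side brass [311.1 155.4] 14 [0.8432 0.1404 0.08  ]
side brass [317. 157.] 9 [0.8516 0.1232 0.08  ]
side brass [308.7 160.6] 23 [0.8182 0.1204 0.08  ]
side brass [259.5 174.5] 134 [0.6584 0.1367 0.08  ]
side brass [291.6 172.4] 24 [0.7383 0.0961 0.08  ]
side brass [273.4 171.7] 9 [0.6985 0.1274 0.08  ]
side brass [279.5 174.1] 8 [0.7053 0.1076 0.08  ]
side brass [277.5 178.2] 12 [0.6887 0.0935 0.08  ]
side brass [289.9 180.2] 32 [0.7107 0.0667 0.08  ]
side brass [286.8 185.1] 95 [0.6896 0.052  0.08  ]
side brass [297.8 190.3] 12 [0.6989 0.0163 0.08  ]
side brass [223.9 241.9] 10 [ 0.4403 -0.0538  0.08  ]
```

View pics/z0.png

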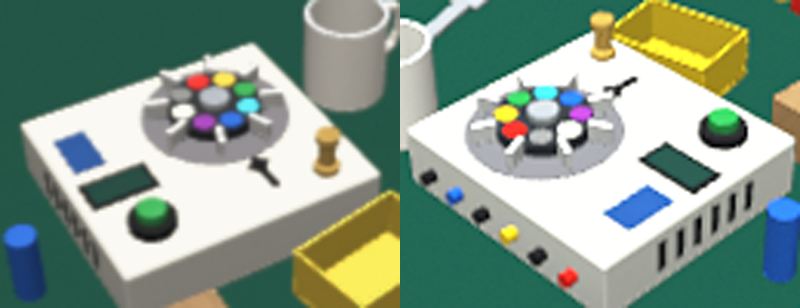

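```bash
python3 - <<'E'
from h import *
s=env.state()
hs=ray("scene",(160+214/3.077,145+98/3.077),.08); hd=ray("side",(190+143/3.077,165+110/3.077),.08)
print(hs,hd); hub=(hs+hd)/2; b=(ray("scene",(208.9,213.6),.082)+ray("side",(294.6,204),.082))/2
v=b-hub; print(b,np.linalg.norm(v[:2]),np.degrees(np.arctan2(v[1],v[0])),"yaw",np.degrees(np.arctan2(v[1],v[0])-np.arctan2(-.11,.098)))
print(Ro.from_quat(s["tool_rot"]).as_matrix().round(3))
yaw=np.arctan2(v[1],v[0])-np.arctan2(-.11,.098);c,n=np.cos(yaw),np.sin(yaw)
# aim above wheel for a look: tool x=-tx
w=np.array([hub[0]-.06*c,hub[1]-.06*n]);print("front",w)
R=Ro.from_quat(s["tool_rot"]).as_matrix();Rt=np.array([[-c,n,0],[-n,-c,0],[0,0,0]]).T
tx=np.array([c,n,0]);ty=np.array([-n,c,0]);Rt=np.stack([-tx,ty,[0,0,-1]],1)
print("rot",Ro.from_matrix(R.T@Rt).as_rotvec(),"shift cm",R.T@(np.r_[w,.2]-s["eef_pos"])*100)
E
```

```text
[0.5459142  0.06958785 0.08      ] [0.5425066 0.0651015 0.08     ]
[ 0.66086768 -0.02502811  0.082     ] 0.14880071259216945 -38.37325437966104 yaw 9.928611294773964
[[-0.922  0.388 -0.   ]
 [ 0.388  0.922 -0.001]
 [ 0.    -0.001 -1.   ]]
front [0.485109   0.05699941]
rot [-1.00813620e-03 -3.36997413e-04 -5.72081656e-01] shift cm [-42.4932752  -40.87304776   3.11534518]
```

Emit:
step_arm --steps '[[0, [-2.8, -2.7, 0], [0, 0, 0]], [0, [-2.8, -2.7, 0], [0, 0, 0]], [0, [-2.8, -2.7, 0], [0, 0, 0]], [0, [-2.8, -2.7, 0], [0, 0, 0]], [0, [-2.8, -2.7, 0], [0, 0, 0]]]'

```text
time_s: 0.52
eef_pos: [0.3275, 0.4196, 0.228]
tool_rot: [0.194, 0.981, -0.0, -0.001]
force: [0.0, 0.4, 0.1]
gripper_width: 0.0254
```

Emit:
step_arm --steps '[[0, [-2.8, -2.7, 0], [0, 0, 0]], [0, [-2.8, -2.7, 0], [0, 0, 0]], [0, [-2.8, -2.7, 0], [0, 0, 0]], [0, [-2.8, -2.7, 0], [0, 0, 0]], [0, [-2.8, -2.7, 0], [0, 0, 0]]]'

```text
time_s: 0.93
eef_pos: [0.4062, 0.2322, 0.2273]
tool_rot: [0.193, 0.981, -0.001, -0.001]
force: [0.7, 0.3, -0.5]
gripper_width: -0.0001
```

Emit:
step_arm --steps '[[0, [0, 0, 0], [0, 0, -0.115]], [0, [0, 0, 0], [0, 0, -0.115]], [0, [0, 0, 0], [0, 0, -0.115]], [0, [0, 0, 0], [0, 0, -0.115]], [0, [0, 0, 0], [0, 0, -0.115]]]'

```text
time_s: 1.35
eef_pos: [0.4089, 0.2224, 0.2267]
tool_rot: [-0.097, 0.995, -0.002, -0.002]
force: [-0.2, 0.9, 0.1]
gripper_width: 0.0
```

```bash
python3 - <<'E'
from h import *
s=env.state();R=Ro.from_quat(s["tool_rot"]).as_matrix();print(s["time_s"],s["eef_pos"],R.round(3))
print(R.T@(np.r_[.485,.057,.2]-s["eef_pos"])*100, np.degrees(np.arctan2(R[1,1],R[0,1])))
E
```

```text
1.35 [0.40886872 0.22237396 0.22672409] [[-0.981 -0.193 -0.004]
 [-0.193  0.981 -0.003]
 [ 0.005 -0.003 -1.   ]]
[ -4.28633225 -17.68973467   2.69955561] 101.14192123432886
```

Emit:
step_arm --steps '[[0, [-0.9, -3.7, 0.3], [0, 0, 0]], [0, [-0.9, -3.7, 0.3], [0, 0, 0]], [0, [-0.9, -3.7, 0.3], [0, 0, 0]], [0, [-0.9, -3.7, 0.3], [0, 0, 0]], [0, [-0.9, -3.7, 0.3], [0, 0, 0]]]'

```text
time_s: 1.77
eef_pos: [0.4903, 0.0501, 0.2114]
tool_rot: [-0.108, 0.994, -0.001, -0.002]
force: [0.9, 0.1, -0.1]
gripper_width: -0.0001
```

Emit:
step_arm --steps '[[0, [0, 0, 0], [0, 0, 0]], [0, [0, 0, 0], [0, 0, 0]]]'

```text
time_s: 1.93
eef_pos: [0.4928, 0.0436, 0.2105]
tool_rot: [-0.105, 0.995, -0.001, -0.002]
force: [-0.3, 1.1, -0.3]
gripper_width: 0.0001
```

```bash
python3 - <<'E'
from h import *
s=env.state();p,d=env.grab_frame("wrist");np.savez("pics/w1.npz",p=p,d=d,pos=s["eef_pos"],rot=s["tool_rot"])
print(s["time_s"],s["eef_pos"],s["tool_rot"])
for nm,lo,hi,z in (("green",(50,120,60),(75,255,255),.079),("red",(0,150,90),(6,255,255),.077),("red2",(174,150,90),(179,255,255),.077),("blue",(105,120,90),(122,255,255),.077),("yellow",(23,150,90),(33,255,255),.077),("pur",(130,100,60),(155,255,255),.077),("cyan",(85,120,90),(97,255,255),.077)):
    for c,a in blobs(p,lo,hi,40): print(nm,c,a,ray("wrist",c,z,s).round(4))
cv2.imwrite("pics/w1.png",p[:,:,::-1])
E
```

```text
1.9333 [0.49283838 0.04361572 0.2105408 ] [-0.10461437  0.99450977 -0.00122402 -0.0021561 ]
green [296.7 231.2] 268 [0.5359 0.0993 0.079 ]
green [165.5 309.5] 164 [ 0.6616 -0.024   0.079 ]
red [162.  143.4] 106 [ 0.4743 -0.0519  0.077 ]
red [268.4 202.8] 282 [0.5121 0.0633 0.077 ]
blue [282.  145.4] 101 [0.4517 0.0633 0.077 ]
blue [153.5 209.9] 1019 [ 0.5446 -0.0521  0.077 ]
blue [ 97.  260.3] 872 [ 0.616 -0.106  0.077]
yellow [222.  144.4] 106 [0.463  0.0056 0.077 ]
yellow [289.3 211.6] 290 [0.5169 0.0868 0.077 ]
cyan [289.1 249.1] 213 [0.5588 0.0969 0.077 ]
```

View pics/w1.png

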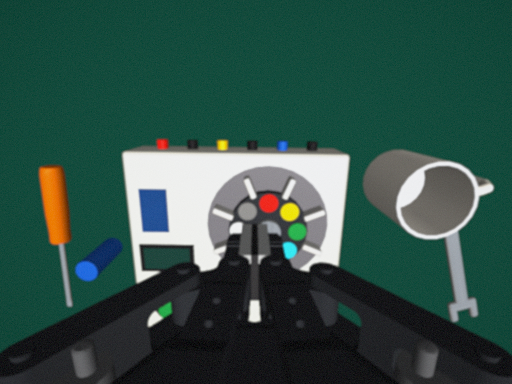

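The wrist view has the robot side at the top. Red (268,203) is at the wheel front, with yellow, green and cyan to its left (+y), so blue is at the pointer and the wheel is 4 clicks short. The hub is at about (0.542, 0.069) and the yaw about 11°. I'll go to the left gap.

Emit:
step_arm --steps '[[0, [0.3, 2.7, 2], [0, 0, 0]], [0, [0.3, 2.7, 2], [0, 0, 0]], [0, [0, 0, 3], [0, 0, 0]], [0, [0, 0, 2], [0, 0, 0]], [0, [0, 0, 0], [0, 0, 0]]]'

```text
time_s: 2.4
eef_pos: [0.4749, 0.1007, 0.1194]
tool_rot: [-0.106, 0.994, -0.001, 0.001]
force: [-1.1, -2.3, -0.3]
gripper_width: 0.0001
```

```bash
cat > t.py <<'E'
from h import *
import sys
def loc():
    s=env.state();y=np.radians(11.2);hub=np.array([.5422,.0691,.06])
    T=np.array([[np.cos(y),np.sin(y),0],[-np.sin(y),np.cos(y),0],[0,0,1]])
    R=Ro.from_quat(s["tool_rot"]).as_matrix()
    print("t",s["time_s"],"hubframe mm",(T@(s["eef_pos"]-hub)*1000).round(1),"F",(T@s["force"]).round(1),"yaw",np.degrees(np.arctan2(R[1,1],R[0,1])).round(1)-90,"zax",R[:,2].round(3))
    return s
if __name__=="__main__": loc()
E
python3 t.py
```

```text
t 2.4 hubframe mm [-59.9  44.   59.4] F [-1.5 -2.  -0.3] yaw 12.200000000000003 zax [ 0.002 -0.003 -1.   ]
```

Emit:
step_arm --steps '[[0, [0, 0, 2.0], [0, 0, 0]], [0, [0, 0, 1.5], [0, 0, 0]], [0, [0, 0, 0.8], [0, 0, 0]], [0, [0, 0, 0.3], [0, 0, 0]], [0, [0, 0, 0], [0, 0, 0]]]'

```text
time_s: 2.82
eef_pos: [0.4744, 0.1043, 0.0748]
tool_rot: [-0.109, 0.994, -0.001, 0.001]
force: [-0.6, -0.8, 0.0]
gripper_width: 0.0002
```

```bash
python3 t.py
```

```text
t 2.8167 hubframe mm [-59.7  47.7  14.8] F [-0.7 -0.7  0. ] yaw 12.5 zax [ 0.002 -0.002 -1.   ]
```

Emit:
step_arm --steps '[[0, [0, 0, 0.5], [0, 0, 0]], [0, [0, -0.6, 0], [0, 0, 0]], [0, [0, -0.6, 0], [0, 0, 0]], [0, [0, -0.6, 0], [0, 0, 0]], [0, [0, -0.6, 0], [0, 0, 0]]]'

```text
time_s: 3.23
eef_pos: [0.4803, 0.0805, 0.0724]
tool_rot: [-0.11, 0.994, -0.001, 0.002]
force: [-1.4, 2.0, 0.0]
gripper_width: 0.0002
```

```bash
python3 t.py
```

```text
t 3.2333 hubframe mm [-58.6  23.2  12.4] F [-0.9  2.2  0. ] yaw 12.599999999999994 zax [ 0.003 -0.001 -1.   ]
```

Emit:
step_arm --steps '[[0, [0, -0.5, 0], [0, 0, 0]], [0, [0, -0.5, 0], [0, 0, 0]], [0, [0, -0.5, 0], [0, 0, 0]], [0, [0, -0.4, 0], [0, 0, 0]]]'

```text
time_s: 3.57
eef_pos: [0.4859, 0.0586, 0.0736]
tool_rot: [-0.109, 0.994, -0.001, 0.003]
force: [0.3, 0.2, -0.6]
gripper_width: 0.0001
```

```bash
python3 - <<'E'
from t import *
s=loc();p,d=env.grab_frame("wrist");s=loc();cv2.imwrite("pics/w2.png",p[100:384,130:430,::-1])
p,d=env.grab_frame("side");cv2.imwrite("pics/s2.png",cv2.resize(p[165:265,190:320,::-1],None,fx=5,fy=5,interpolation=cv2.INTER_CUBIC))
a=cv2.imread("pics/s2.png");b=cv2.imread("pics/w2.png");b=cv2.resize(b,(528,500));a=a[:, :];o=np.hstack([a,b]);o=cv2.resize(o,(800,int(o.shape[0]*800/o.shape[1])));cv2.imwrite("pics/c2.png",o)
E
```

```text
t 3.5667 hubframe mm [-57.3   0.7  13.6] F [ 0.3  0.2 -0.6] yaw 12.5 zax [ 0.006 -0.001 -1.   ]
t 3.6167 hubframe mm [-57.1   0.2  13.7] F [-0.  -0.3 -0.3] yaw 12.5 zax [ 0.006 -0.002 -1.   ]
```

View pics/c2.png

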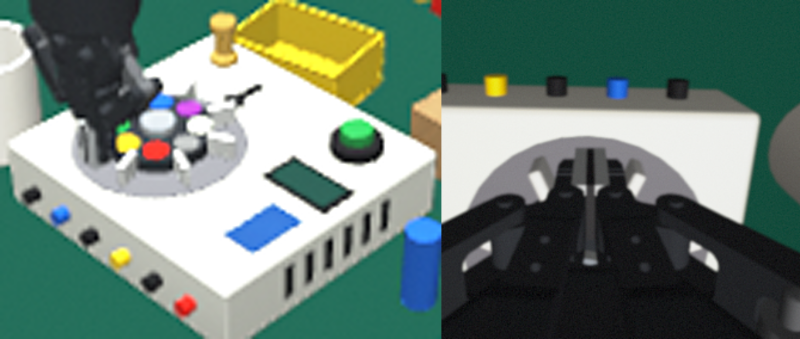

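One click is done: yellow is now at the front and purple at the pointer in the side view, and the finger is free. Next I'll lift, return and lower.

Emit:
step_arm --steps '[[0, [0.2, 0, -2.2], [0, 0, 0]], [0, [0, 0, -0.8], [0, 0, -0.02]], [0, [0, 2.0, 0], [0, 0, 0]], [0, [0, 2.0, 0], [0, 0, 0]], [0, [0, 0, 0], [0, 0, 0]]]'

```text
time_s: 4.08
eef_pos: [0.4749, 0.0975, 0.1046]
tool_rot: [-0.119, 0.993, -0.001, 0.003]
force: [0.4, -0.0, 0.3]
gripper_width: 0.0001
```

```bash
python3 t.py
```

```text
t 4.0833 hubframe mm [-60.5  41.   44.6] F [ 0.4 -0.1  0.3] yaw 13.599999999999994 zax [ 0.007 -0.001 -1.   ]
```

Emit:
step_arm --steps '[[0, [0, 0, 1.8], [0, 0, 0.04]], [0, [0, 0, 1.2], [0, 0, 0]], [0, [0, 0, 0.4], [0, 0, 0]], [0, [0, -0.5, 0.1], [0, 0, 0]], [0, [0, -0.5, 0], [0, 0, 0]]]'

```text
time_s: 4.5
eef_pos: [0.4776, 0.0892, 0.0691]
tool_rot: [-0.102, 0.995, -0.001, 0.004]
force: [-4.5, 3.8, 1.9]
gripper_width: -0.0002
```

```bash
python3 t.py
```

```text
t 4.5 hubframe mm [-59.5  32.3   9.1] F [-3.7  4.6  1.9] yaw 11.700000000000003 zax [ 0.008 -0.001 -1.   ]
```

Emit:
step_arm --steps '[[0, [0, -0.55, 0], [0, 0, 0]], [0, [0, -0.55, 0], [0, 0, 0]], [0, [0, -0.55, 0], [0, 0, 0]], [0, [0, -0.5, 0], [0, 0, 0]], [0, [0, -0.5, 0], [0, 0, 0]]]'

```text
time_s: 4.92
eef_pos: [0.4838, 0.0596, 0.0705]
tool_rot: [-0.102, 0.995, -0.001, 0.004]
force: [-0.4, 0.1, -0.1]
gripper_width: 0.0001
```

```bash
python3 t.py
```

```text
t 4.9167 hubframe mm [-59.2   2.   10.5] F [-0.3  0.1 -0.1] yaw 11.700000000000003 zax [ 0.009 -0.001 -1.   ]
```

Emit:
step_arm --steps '[[0, [0, -0.4, 0], [0, 0, 0]], [0, [0, 0, 0], [0, 0, 0]], [0, [0.1, 0, -2.2], [0, 0, 0]], [0, [0, 0, -0.8], [0, 0, 0]], [0, [0, 0, 0], [0, 0, 0]]]'

```text
time_s: 5.33
eef_pos: [0.4844, 0.053, 0.1015]
tool_rot: [-0.101, 0.995, -0.001, 0.005]
force: [0.5, 0.3, -0.2]
gripper_width: -0.0001
```

```bash
cat > a.py <<'E'
from t import *
s=loc();y=np.radians(11.2)
for n in("side","scene"):
    p,d=env.grab_frame(n)
    for nm,lo,hi in (("red",(0,150,90),(6,255,255)),("red",(175,150,90),(179,255,255)),("yel",(24,150,90),(33,255,255)),("pur",(135,100,60),(155,255,255)),("cyan",(85,120,90),(97,255,255)),("green",(50,120,60),(75,255,255))):
        for c,a in blobs(p,lo,hi,8):
            w=ray(n,c,.077)-[.5422,.0691,0];r=np.hypot(w[0],w[1])
            if .02<r<.042: print(n,nm,a,"r",r.round(3),"deg from pointer",(np.degrees(np.arctan2(w[1],w[0])-y)).round(0))
E
python3 a.py
```

```text
t 5.3333 hubframe mm [-59.8  -4.6  41.5] F [ 0.5  0.2 -0.2] yaw 11.599999999999994 zax [ 0.01  -0.001 -1.   ]
side red 34 r 0.034 deg from pointer -90.0
side yel 34 r 0.033 deg from pointer -133.0
side pur 28 r 0.028 deg from pointer 43.0
side cyan 24 r 0.026 deg from pointer 142.0
side green 35 r 0.032 deg from pointer -176.0
scene red 27 r 0.03 deg from pointer -90.0
scene yel 21 r 0.03 deg from pointer -134.0
scene pur 29 r 0.031 deg from pointer 44.0
scene cyan 28 r 0.03 deg from pointer 133.0
scene green 22 r 0.029 deg from pointer -180.0
```

Two clicks are done and red is at −90°. Third click next.

Emit:
step_arm --steps '[[0, [0, 2.2, 0], [0, 0, 0]], [0, [0, 2.2, 0], [0, 0, 0]], [0, [0, 0, 1.0], [0, 0, 0]], [0, [0, 0, 1.2], [0, 0, 0]], [0, [0, 0, 0.6], [0, 0, 0]]]'

```text
time_s: 5.85
eef_pos: [0.4755, 0.0984, 0.0698]
tool_rot: [-0.101, 0.995, -0.001, 0.005]
force: [-0.3, -0.6, 0.2]
gripper_width: 0.0003
```

```bash
python3 t.py
```

```text
t 5.85 hubframe mm [-59.8  41.7   9.8] F [-0.4 -0.5  0.2] yaw 11.599999999999994 zax [ 0.01  -0.001 -1.   ]
```

Emit:
step_arm --steps '[[0, [0, -0.5, -0.1], [0, 0, 0]], [0, [0, -0.55, 0], [0, 0, 0]], [0, [0, -0.55, 0], [0, 0, 0]], [0, [0, -0.55, 0], [0, 0, 0]], [0, [0, -0.55, 0], [0, 0, 0]]]'

```text
time_s: 6.27
eef_pos: [0.4787, 0.07, 0.0689]
tool_rot: [-0.102, 0.995, -0.001, 0.002]
force: [-0.2, 0.5, 0.4]
gripper_width: 0.0004
```

Emit:
step_arm --steps '[[0, [0, -0.5, 0], [0, 0, 0]], [0, [0, -0.5, 0], [0, 0, 0]], [0, [0, -0.5, 0], [0, 0, 0]], [0, [0, 0, 0], [0, 0, 0]]]'

```text
time_s: 6.6
eef_pos: [0.4841, 0.0513, 0.0702]
tool_rot: [-0.101, 0.995, -0.001, 0.004]
force: [-0.1, 0.4, -0.0]
gripper_width: -0.0003
```

```bash
python3 t.py
```

```text
t 6.6 hubframe mm [-60.4  -6.1  10.2] F [ 0.   0.4 -0. ] yaw 11.5 zax [ 0.008 -0.001 -1.   ]
```

Emit:
step_arm --steps '[[0, [0, 0, -2.2], [0, 0, 0]], [0, [0, 0, -0.8], [0, 0, 0]], [0, [0, 0, 0], [0, 0, 0]]]'

```text
time_s: 6.85
eef_pos: [0.4838, 0.0505, 0.1008]
tool_rot: [-0.1, 0.995, -0.001, 0.004]
force: [1.0, -0.4, 0.1]
gripper_width: 0.0002
```

```bash
python3 a.py
```

```text
t 6.85 hubframe mm [-60.9  -6.9  40.8] F [ 0.9 -0.5  0.1] yaw 11.5 zax [ 0.007 -0.002 -1.   ]
side red 31 r 0.033 deg from pointer -47.0
side yel 33 r 0.033 deg from pointer -90.0
side pur 32 r 0.027 deg from pointer 92.0
side cyan 41 r 0.031 deg from pointer -176.0
side green 36 r 0.033 deg from pointer -132.0
scene red 33 r 0.032 deg from pointer -44.0
scene yel 25 r 0.031 deg from pointer -90.0
scene pur 27 r 0.03 deg from pointer 88.0
scene cyan 27 r 0.029 deg from pointer -180.0
scene green 23 r 0.029 deg from pointer -132.0
```

One click to go.

Emit:
step_arm --steps '[[0, [-0.1, 2.3, 0], [0, 0, 0]], [0, [0, 2.3, 0], [0, 0, 0]], [0, [0, 0, 1.0], [0, 0, 0]], [0, [0, 0, 1.2], [0, 0, 0]], [0, [0, 0, 0.6], [0, 0, 0]]]'

```text
time_s: 7.37
eef_pos: [0.4754, 0.0981, 0.0691]
tool_rot: [-0.1, 0.995, -0.001, 0.004]
force: [-0.1, -0.3, -1.1]
gripper_width: 0.0
```

```bash
python3 t.py
```

```text
t 7.3667 hubframe mm [-59.9  41.5   9.1] F [-0.2 -0.2 -1.1] yaw 11.5 zax [ 0.008 -0.001 -1.   ]
```

Emit:
step_arm --steps '[[0, [0, -0.5, -0.1], [0, 0, 0]], [0, [0, -0.55, 0], [0, 0, 0]], [0, [0, -0.55, 0], [0, 0, 0]], [0, [0, -0.55, 0], [0, 0, 0]], [0, [0, -0.55, 0], [0, 0, 0]]]'

```text
time_s: 7.78
eef_pos: [0.4784, 0.0696, 0.0682]
tool_rot: [-0.1, 0.995, -0.001, 0.001]
force: [0.5, 0.7, -0.6]
gripper_width: -0.0003
```

Emit:
step_arm --steps '[[0, [0, -0.5, 0], [0, 0, 0]], [0, [0, -0.5, 0], [0, 0, 0]], [0, [0, -0.45, 0], [0, 0, 0]], [0, [0, 0, 0], [0, 0, 0]]]'

```text
time_s: 8.12
eef_pos: [0.4837, 0.0515, 0.0695]
tool_rot: [-0.099, 0.995, -0.001, 0.003]
force: [-0.1, 0.1, -0.7]
gripper_width: -0.0001
```

Emit:
step_arm --steps '[[0, [0, 0, -2.2], [0, 0, 0]], [0, [0, 0, -2], [0, 0, 0]], [0, [0, 0, -0.8], [0, 0, 0]], [0, [0, 0, 0], [0, 0, 0]]]'

```text
time_s: 8.45
eef_pos: [0.4834, 0.0506, 0.1207]
tool_rot: [-0.098, 0.995, -0.001, 0.002]
force: [0.8, -0.6, 0.6]
gripper_width: 0.0002
```

```bash
python3 a.py; python3 - <<'E'
from h import *
p,d=env.grab_frame("side");a=p[165:265,190:320,::-1]
q,d=env.grab_frame("scene");b=q[145:245,160:290,::-1]
for n,i in(("side",p),("scene",q)):
    for c,k in blobs(i,(50,120,60),(75,255,255),20): print(n,c,k,ray(n,c,.082))
cv2.imwrite("pics/c3.png",cv2.resize(np.hstack([a,b]),(800,308),interpolation=cv2.INTER_CUBIC))
s=env.state();R=Ro.from_quat(s["tool_rot"]).as_matrix()
print("to button cm",R.T@(np.array([.660,-.022,.11])-s["eef_pos"])*100)
E
```

```text
t 8.45 hubframe mm [-61.3  -6.7  60.7] F [ 0.7 -0.7  0.6] yaw 11.299999999999997 zax [ 0.005 -0.002 -1.   ]
side red 25 r 0.03 deg from pointer -3.0
side yel 30 r 0.033 deg from pointer -47.0
side pur 33 r 0.029 deg from pointer 138.0
side cyan 43 r 0.033 deg from pointer -132.0
side green 35 r 0.033 deg from pointer -90.0
scene red 33 r 0.031 deg from pointer 1.0
scene yel 29 r 0.031 deg from pointer -43.0
scene pur 24 r 0.03 deg from pointer 134.0
scene cyan 32 r 0.029 deg from pointer -133.0
scene green 25 r 0.031 deg from pointer -90.0
side [294.6 204. ] 73 [ 0.65388242 -0.02946673  0.082     ]
side [244.6 206.6] 36 [0.54528625 0.03024029 0.082     ]
scene [219.  180.6] 26 [0.55417219 0.03760766 0.082     ]
scene [208.9 213.6] 73 [ 0.66785294 -0.02058949  0.082     ]
to button cm [-16.03623711 -10.61303038   0.89323663]
```

View pics/c3.png

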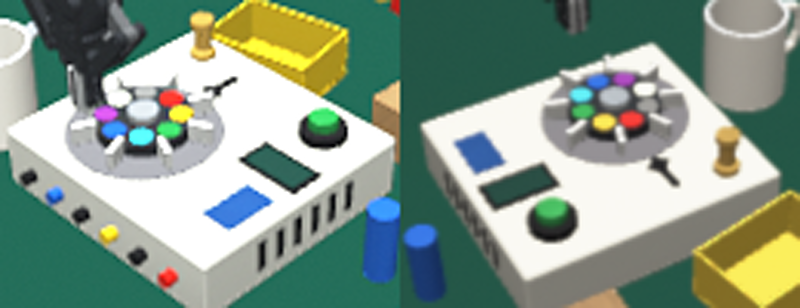

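Red is at the pointer in both views (side crop (172,99), scene crop (631,119)) and the tester hasn't shifted. Next is the button.

Emit:
step_arm --steps '[[0, [-3.1, -2.1, 0], [0, 0, 0]], [0, [-3.1, -2.1, 0], [0, 0, 0]], [0, [-3.1, -2.1, 0], [0, 0, 0]], [0, [-3.1, -2.1, 0], [0, 0, 0]], [0, [-2, -1.3, 0], [0, 0, 0]]]'

```text
time_s: 9.07
eef_pos: [0.6391, -0.0164, 0.1119]
tool_rot: [-0.101, 0.995, -0.0, -0.006]
force: [-0.4, -0.3, 0.4]
gripper_width: 0.0001
```

Emit:
step_arm --steps '[[0, [0, 0, 0], [0, 0, 0]], [0, [0, 0, 0], [0, 0, 0]]]'

```text
time_s: 9.23
eef_pos: [0.6431, -0.0186, 0.1088]
tool_rot: [-0.1, 0.995, -0.0, -0.006]
force: [0.1, 0.6, -0.1]
gripper_width: -0.0003
```

```bash
python3 - <<'E'
from h import *
s=env.state();R=Ro.from_quat(s["tool_rot"]).as_matrix();print(s["eef_pos"],R[:,2],s["force"])
print("to button cm",R.T@(np.array([.660,-.022,.082])-s["eef_pos"])*100)
E
```

```text
[ 0.64307559 -0.01862599  0.10880901] [-0.01169591 -0.00206249 -0.99992947] [ 0.07940996  0.601272   -0.07521626]
to button cm [-1.62362697 -0.66714038  2.66161315]
```

Emit:
step_arm --steps '[[0, [-1.2, -0.5, 0], [0, 0, 0]], [0, [-0.4, -0.2, 0.5], [0, 0, 0]], [0, [0, 0, 0.6], [0, 0, 0]], [0, [0, 0, 0], [0, 0, 0]]]'

```text
time_s: 9.57
eef_pos: [0.6561, -0.0213, 0.0928]
tool_rot: [-0.1, 0.995, 0.0, -0.009]
force: [-0.4, 0.4, -0.2]
gripper_width: 0.0004
```

```bash
python3 - <<'E'
from h import *
s=env.state();R=Ro.from_quat(s["tool_rot"]).as_matrix();print(s["eef_pos"],s["force"])
print("to button cm",R.T@(np.array([.660,-.022,.082])-s["eef_pos"])*100)
out=[]
for n,(u,v) in (("side",(294,200)),("scene",(209,210))):
    p,d=env.grab_frame(n);out.append(cv2.resize(p[v-30:v+30,u-40:u+40,::-1],(400,300),interpolation=cv2.INTER_CUBIC))
cv2.imwrite("pics/c4.png",np.hstack(out))
E
```

```text
[ 0.65613657 -0.02126559  0.0928496 ] [-0.40699064  0.37650873 -0.17433066]
to button cm [-0.38385074 -0.15122583  1.07776658]
```

View pics/c4.png

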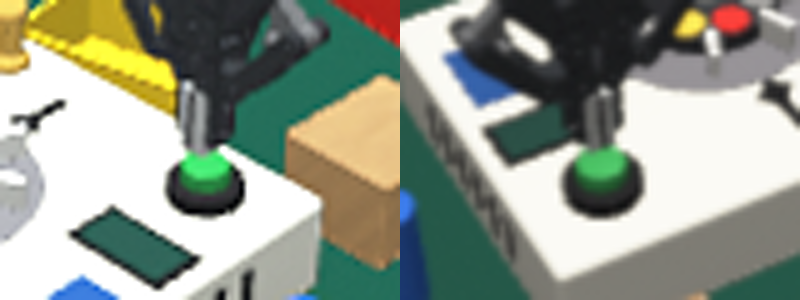

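Both views show the fingertip just above the green button, nearly centred. I'll press slowly.

Emit:
step_arm --steps '[[0, [-0.3, -0.1, 0.4], [0, 0, 0]], [0, [0, 0, 0.5], [0, 0, 0]], [0, [0, 0, 0.4], [0, 0, 0]], [0, [0, 0, 0.3], [0, 0, 0]]]'

```text
time_s: 10.0
eef_pos: [0.6591, -0.0211, 0.0779]
tool_rot: [-0.1, 0.995, -0.0, -0.008]
force: [0.0, -1.1, 2.8]
gripper_width: 0.0004
```

Emit:
step_arm --steps '[[0, [0, 0, 0.25], [0, 0, 0]], [0, [0, 0, 0.25], [0, 0, 0]]]'

```text
time_s: 10.17
eef_pos: [0.6595, -0.0212, 0.0748]
tool_rot: [-0.1, 0.995, -0.0, -0.007]
force: [-19.4, 1.2, 69.2]
gripper_width: 0.0003
```

Emit:
step_arm --steps '[[0, [0, 0, -0.8], [0, 0, 0]], [0, [0, 0, -3], [0, 0, 0]], [0, [0, 0, -3.5], [0, 0, 0]], [0, [0, 0, -3.5], [0, 0, 0]], [0, [0, 0, 0], [0, 0, 0]]]'

```text
time_s: 10.58
eef_pos: [0.6597, -0.0208, 0.1857]
tool_rot: [-0.1, 0.995, 0.0, -0.009]
force: [2.0, -1.4, 1.4]
gripper_width: -0.0001
```

Emit:
step_arm --steps '[[0, [0, 0, 0], [0, 0, 0]], [0, [0, 0, 0], [0, 0, 0]]]'

```text
time_s: 10.75
eef_pos: [0.6605, -0.0209, 0.1875]
tool_rot: [-0.1, 0.995, -0.0, -0.007]
force: [-0.1, 0.3, -0.3]
gripper_width: -0.0001
```

```bash
python3 a.py; python3 - <<'E'
from h import *
s=env.state();print(s["force"],s["eef_pos"],abs(s["qvel"]).max())
p,d=env.grab_frame("side");a=p[145:275,170:340,::-1]
q,d=env.grab_frame("scene");b=q[135:265,130:300,::-1]
for n,i in(("side",p),("scene",q)):
    for c,k in blobs(i,(50,120,60),(75,255,255),50): print(n,c,k)
    i0=np.load(f"pics/{n}0.npz")["p"]
    for nm,lo,hi in(("brass",(12,120,80),(24,255,255)),("blue",(105,150,90),(122,255,255))):
        f=lambda I:[(tuple(c),k) for c,k in blobs(I,lo,hi,60) if 130<c[0]<340 and 140<c[1]<300]
        print(n,nm,f(i0),"now",f(i))
cv2.imwrite("pics/c5.png",cv2.resize(np.hstack([a,b]),(800,306),interpolation=cv2.INTER_CUBIC))
E
```

```text
t 10.75 hubframe mm [  98.6 -111.2  127.5] F [-0.   0.3 -0.3] yaw 11.5 zax [-0.014 -0.002 -1.   ]
side red 25 r 0.03 deg from pointer -5.0
side yel 30 r 0.033 deg from pointer -47.0
side pur 33 r 0.029 deg from pointer 139.0
side cyan 44 r 0.033 deg from pointer -132.0
side green 36 r 0.034 deg from pointer -90.0
scene red 35 r 0.032 deg from pointer 1.0
scene yel 27 r 0.031 deg from pointer -43.0
scene pur 25 r 0.03 deg from pointer 134.0
scene cyan 32 r 0.029 deg from pointer -133.0
scene green 25 r 0.031 deg from pointer -90.0
[-0.34650592  0.47200502 -0.89442679] [ 0.65970101 -0.02078944  0.18623429] 0.010832718262430457
side [294.6 204. ] 73
side brass [((np.float64(303.3), np.float64(142.5)), np.int32(95)), ((np.float64(259.5), np.float64(174.5)), np.int32(134)), ((np.float64(286.8), np.float64(185.1)), np.int32(95)), ((np.float64(331.2), np.float64(209.3)), np.int32(435)), ((np.float64(314.8), np.float64(275.4)), np.int32(479))] now [((np.float64(259.3), np.float64(175.2)), np.int32(126)), ((np.float64(287.7), np.float64(185.2)), np.int32(109)), ((np.float64(330.8), np.float64
[... 478 characters left out ...]
(np.float64(138.2), np.float64(226.0)), np.int32(185)), ((np.float64(226.7), np.float64(273.8)), np.int32(196)), ((np.float64(314.6), np.float64(296.7)), np.int32(66))] now [((np.float64(266.0), np.float64(193.9)), np.int32(79)), ((np.float64(281.3), np.float64(231.9)), np.int32(1111)), ((np.float64(138.2), np.float64(226.2)), np.int32(190)), ((np.float64(228.1), np.float64(273.7)), np.int32(109)), ((np.float64(314.6), np.float64(296.7)), np.int32(66))]
scene blue [((np.float64(185.3), np.float64(194.2)), np.int32(90)), ((np.float64(167.6), np.float64(229.6)), np.int32(225))] now [((np.float64(185.4), np.float64(194.2)), np.int32(91)), ((np.float64(167.6), np.float64(229.5)), np.int32(228))]
```

View pics/c5.png

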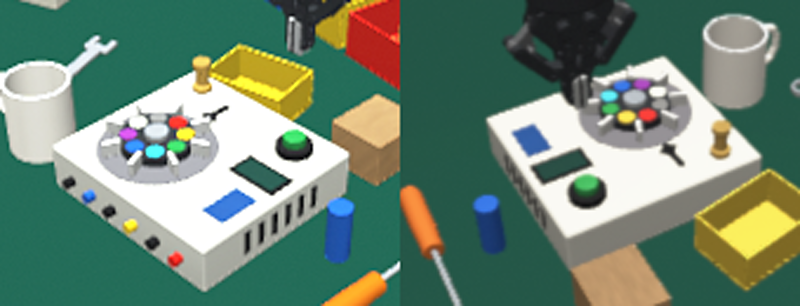

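Red is still at the pointer, the button is back up, nothing has moved and the arm is clear.

```bash
python3 -c "
from bench import env
print(env.sign_off())"
```

```text
the job is handed in; nothing more can be done
None
```

The wheel is clicked in with the red dot at the pointer, and the green start button was pressed and let go. I handed the job in at about 11 s.

- **Wheel:** It started 4 clicks short, and I turned it anticlockwise with four separate fingertip pushes. I checked it by camera after every push, and it never went past. In the last pictures red is within about 5° of the pointer in the side view and 1° in the scene view.
- **Button:** I pressed it until it bottomed out, with the fingertip at 75 mm, about 7 mm below the stated 82 mm top. It looks the same as at the start in both pictures, so it came back up.
- **Surroundings:** The tester's panel marks, the standoff and the battery cell are within a pixel of where they started. The other nearby things look unmoved in the pictures. The arm ended clear, about 10 cm above the button.

**One blemish:** the last bit of the press hit the stop harder than I meant. The wrist force read about 69 N, under the 120 N limit. It was the fingertip on the button, not the gripper's body, that pressed.

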